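# Ready the lathe drive for a new belt

### The arm

A 6-joint arm with a two-finger parallel gripper is mounted at the origin on the work surface. World frame = base frame: x ahead of the robot, y to its left, z up, the work surface at z = 0. Lengths are in mm, angles in rad, forces in N, time in s.
With the tool pointing down it reaches from about 400 to 825 mm from the base axis. Payload 7 kg.
Tool frame: the origin (TCP) lies at the very end of the fingers, on their centre line; the grasp point (between the pads) lies 19 mm behind it; z points along the fingers, y is the direction in which the jaws open and shut (so a half turn about z gives the same grasp; the last joint's range is limited). The gripper opens to 88 mm and grips with 3 to 60 N. Pads are 19 mm wide; open, the fingers measure 130 mm over their backs; the gripper's body (78 mm by 193 mm) begins 47 mm behind the grasp point.
Start: joints at [-0.917, 0.359, 0.012, 0, -1.224, -0.288], TCP at [241.418, -630.328, 226.561] pointing down, gripper open.
Joint ranges: [-3.07, 3.07], [-1.43, 2.12], [-1.02, 1.25], [-3.03, 1.67], [-3.05, -0], [-3.03, 3.03]. Speed limits (rad/s): [2.39, 2.39, 3.01, 3.14, 3.14, 3.14].

### API

Orientations are given as a unit quaternion [x, y, z, w].
In Python, from plant import bot gives the robot as it stands. Calls block until the motion is done:
- bot.move_ptp(position, orientation): joint-space move of the TCP to a pose.
- bot.line_to(position, velocity=150, ori=None): straight line of the TCP; ori=None keeps the orientation; velocity is the mean speed in mm/s.
- bot.move_joints(angles): joint-space move.
- bot.move_gripper(opening, force=None): finger opening in mm; force is the grip in N (None keeps the last); returns when the fingers have stopped.
- bot.pause(seconds).
- bot.solve_ik(position, orientation): joint angles nearest the present ones, or None.
- bot.read_state(): the state.
- bot.camera(name): name is "side" or "top"; returns the picture (384x512x3 uint8, red, green, blue); there is no depth.
- bot.get_calibration(name): a dict with "fx", "fy", "cx", "cy" (pixels), "distortion" ([k1, k2, p1, p2, k3] as OpenCV has them; the pictures are not rectified), "view" (4x4, takes a point from world to camera coordinates). Camera axes: x right, y up, looking along -z (the intrinsics and any distortion apply to the point x, -y, -z); pixel columns grow to the right and rows downward; lengths in mm; the calibration is good to about 2 mm. A picture is of the moment at which its call begins. get_calibration takes no time and is no camera call.
A pose or a line that the arm cannot do raises bot.Unreachable and nothing moves.
- bot.close_job(): hands the job in, once; it reports no verdict.
The state is a dict: "t": time; "joint_pos": joint angles; "qvel": joint speeds; "tau": joint torques, N m; "tcp_pos": TCP position; "eef_rot": TCP orientation; "contact_force": force on the tool from outside, world axes, zero at the start; "moment": the same for the moment, N m; "width": finger opening in mm.
Only numpy, scipy, OpenCV 4.12 (cv2) and the standard library are available. Lean on these libraries where they do the work, as an engineer would, in place of code of your own. Each camera call takes 0.05 s, during which the arm holds its last target. There are 200 camera calls.

### The job

The lathe's belt drive is open for a new belt: throw the black-knobbed range lever into the notch marked with the yellow disc, let go of it, and then push the sprung tensioner arm by its red post back past its ratchet click until its red tip stands over the white band. Finish still holding the arm compressed there with the gripper on the red post, because it springs back as soon as it is let go. Leave the hammer, the caliper and the turned spindle where they lie.

Things in the scene. Friction and masses are not known exactly. Their poses are not given: they have to be found in the camera images.
- drive_unit: the lathe's drive unit, fixed flat on the bench: green plate 270 (x) by 370 (y) by 14 mm with two fixed pulleys near its middle line. Origin: centre of its underside; x points away from the robot, y to the left, z up. Lever on its left (+y) half, tensioner on its right half. Only the lever's knob and the tensioner's post stand higher than 55 mm.
- lever (a joint): lever angle about its upright pivot (rad), counter-clockwise from above. At 0 it points along the unit's -x; positive swings its knob to the unit's right (-y). Sprung notches hold it at -0.5, 0 and +0.5; it starts near 0. Leaving the middle takes about 4 N at the knob; beyond 0.25 rad it snaps into the outer notch by itself. Hard stops at +-0.53.
- lever_pivot (a point): the lever's upright pivot axis, 26 mm above the bench
- lever_grip (a point): centre of the lever's upright black knob, 100 mm from the pivot: cylinder 22 mm across, from 45 to 105 mm above the bench, this point at 75 mm. The flat steel lever under it has its top at 30 mm.
- lever_pointer (a point): red pointed end of the lever, 118 mm from the pivot, 24 mm above the bench. In a notch it stands 20 mm from the centre of that notch's disc.
- yellow_tag: yellow disc, 20 mm across and 12 mm thick, on the plate at the outer end of one of the two outer notches, 138 mm from the lever's pivot: marks the notch wanted. It may be the left or the right one (lever at -0.5 or +0.5); a grey disc is at the other. Origin: centre of its underside.
- tensioner (a joint): tensioner angle about its upright pivot (rad), counter-clockwise from above. 0 is rest, where the arm points along the unit's -x turned 0.3 rad towards its +y; pushed back it grows and the post moves to the unit's right (-y), to a hard stop at 0.62. The spring takes 4 N at the post at rest, 10 N at 0.6. It does not latch: let go, it springs back.
- tensioner_pivot (a point): the tensioner arm's upright pivot axis, 26 mm above the bench
- tensioner_post: upright red post, a sleeve that turns freely on its own axis, on the end of the tensioner arm, 110 mm from its pivot: cylinder 22 mm across, from 48 to 108 mm above the bench; origin at its centre, 78 mm above the bench. Under it sits a white idler roller 36 mm across with its top at 48 mm.
- hammer: bystander: hammer with wooden handle, 285 mm long, up to 26 mm high, lying left of the unit with its head away from the robot; origin on the bench under the middle of the handle, which runs along its y, head 110 mm across at its +y end
- caliper: bystander: metal caliper 200 mm long (along its x), up to 9 mm high, lying beyond the unit; origin on the bench under the middle of its bar
- spindle: bystander: turned wooden spindle with square ends, 220 mm long (along its x), 36 mm thick, lying right of the unit; origin on the bench under its middle
- pawl (a point): nose of the orange sprung pawl slider beside the tensioner's hub. It rides up the arm's tooth from a tensioner angle of about 0.15 (1 to 2 N more at the post), clicks over at 0.28, where the push eases, and is fully past at 0.42.
- band (a point): middle of the white band painted on the plate, 147 mm from the tensioner's pivot: the arm's red tip (142 mm from the pivot) stands over it at tensioner angles from 0.44 to 0.60; the band before it is black

How it is judged (in metres and radians):
On the way, in this order (a step that is already met when the one before it is completed fails the run):
1. the lever is in the notch marked yellow while the tensioner is still at rest (horizontal distance between lever_pointer and yellow_tag below 0.0235 m and value of joint tensioner below 0.12 rad), for 0.2 s.
2. the tensioner arm is past its click, pushed by the gripper (value of joint tensioner above 0.43 rad and contact force between the fingers and tensioner_post above 3 N), for 0.2 s.
At the end, for the whole second after the job is handed in: the lever stands in the yellow notch (within about 0.1 rad), and the tensioner arm is held past its click (above 0.43 rad) by the gripper's fingers, which press on its red post with more than 3 N (all of step 2 and horizontal distance between lever_pointer and yellow_tag below 0.0235 m); the arm keeps its last pose, push and grip.
It fails at once if a bystander (hammer, caliper or spindle) is moved by more than 25 mm (distance of any of hammer, caliper, spindle from where it was at the start of the episode above 0.025 m).
It also fails if it takes over 38 s, if anything falls off the work surface, if the arm or the gripper's body presses on something with over 40 N, if the wrist force passes 120 N, or if a joint passes its speed limit or range.

## Working session

There is one attempt and no reset: what is moved stays moved. The work goes in short steps, each a Python script; the robot and the scene stay as the last script left them, time stands still between calls to the robot, and variables do not carry over. Pictures are saved under pics/ and viewed, about 8 in all and at most 12, crops included, and the job is handed in when it is done.

```bash
mkdir -p pics; ls
python3 - <<'E'
from plant import bot
import cv2
for n in("top","side"):
    im=bot.camera(n); cv2.imwrite(f"pics/{n}0.png",im[:,:,::-1])
    c=bot.get_calibration(n); print(n,c)
s=bot.read_state();print(s['t'],s['eef_rot'],s['contact_force'],s['width'])
E
```

```text
pics
top {'fx': 370.8986864328367, 'fy': 370.8986864328367, 'cx': 255.86171189733042, 'cy': 189.548368191123, 'distortion': array([0.02696735, 0.        , 0.        , 0.        , 0.        ]), 'view': array([[-1.96779326e-02, -9.99806158e-01,  6.51889410e-04,
         8.96815597e+01],
       [ 9.82263505e-01, -1.92110492e-02,  1.86519011e-01,
        -5.77131886e+02],
       [-1.86470332e-01,  4.31063570e-03,  9.82451136e-01,
        -7.73720022e+02],
       [ 0.00000000e+00,  0.00000000e+00,  0.00000000e+00,
         1.00000000e+00]])}
side {'fx': 379.1930759587613, 'fy': 379.1930759587613, 'cx': 263.17521296982164, 'cy': 185.27773066580613, 'distortion': array([-0.07020429,  0.        ,  0.        ,  0.        ,  0.        ]), 'view': array([[-7.21571032e-01, -6.92264411e-01,  1.02582171e-02,
         4.79712335e+02],
       [ 4.71634409e-01, -4.80645816e-01,  7.39283832e-01,
        -3.22537520e+02],
       [-5.06849317e-01,  5.38283925e-01,  6.73315814e-01,
        -6.46126252e+02],
       [ 0.00000000e+00,  0.00000000e+00,  0.00000000e+00,
         1.00000000e+00]])}
0.1 [-1.81825399e-01  9.83330526e-01  7.45946098e-04 -2.09940257e-04] [ 0.06205389  0.87523816 -1.17457938] 87.8568386328939
```

View pics/top0.png

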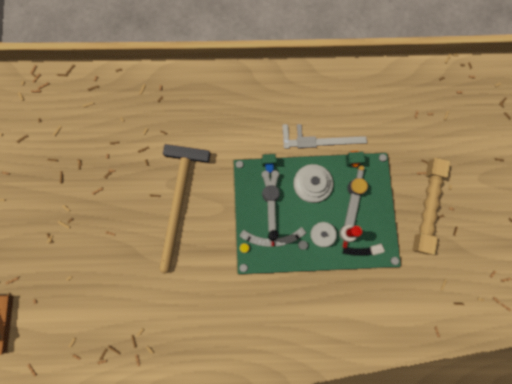

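View pics/side0.png

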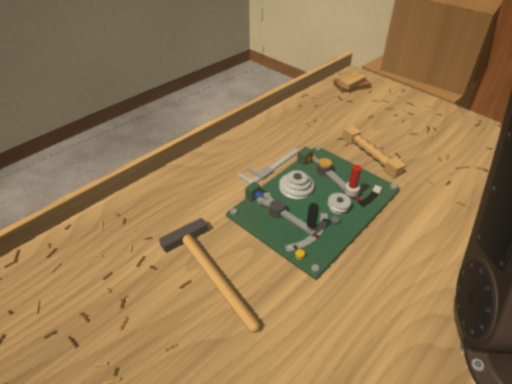

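The top view shows the yellow disc at about (244,248), left of the lever with its knob at (273,235), so the target is −0.5. The red post is at about (355,232), the tensioner hub at (359,186) and the white band at (377,250). The side view has the post at (355,178), the knob at (312,215) and the yellow disc at (300,254).

```bash
cat > h.py <<'E'
import cv2, numpy as np
from plant import bot
def rays(n,px):
    c=bot.get_calibration(n); K=np.array([[c['fx'],0,c['cx']],[0,c['fy'],c['cy']],[0,0,1]])
    u=cv2.undistortPoints(np.array(px,float).reshape(-1,1,2),K,c['distortion'])[:,0]
    R=c['view'][:3,:3]; d=np.c_[u[:,0],-u[:,1],-np.ones(len(u))]@R
    return -R.T@c['view'][:3,3], d
def onz(n,px,z):
    o,d=rays(n,px); return o+d*((z-o[2])/d[:,2])[:,None]
def tri(p,q):
    (a,u),(b,v)=rays("top",[p]),rays("side",[q]); u,v=u[0],v[0]
    s=np.linalg.lstsq(np.c_[u,-v],b-a,rcond=None)[0]; x,y=a+s[0]*u,b+s[1]*v
    return (x+y)/2,np.linalg.norm(x-y)
def blobs(im,lo,hi,amin=15):
    m=cv2.inRange(cv2.cvtColor(im,cv2.COLOR_RGB2HSV),lo,hi)
    k,_,st,ce=cv2.connectedComponentsWithStats(m)
    return [(ce[i].round(1),st[i]) for i in range(1,k) if st[i][4]>=amin],m
E
python3 - <<'E'
from h import *
np.set_printoptions(precision=1,suppress=True)
for n in("top","side"):
    im=cv2.imread(f"pics/{n}0.png")[:,:,::-1].copy()
    for nm,lo,hi in(("yel",(22,170,140),(32,255,255)),("orange",(10,180,150),(22,255,255)),("red",(0,190,110),(5,255,255)),("black",(0,0,0),(180,255,45)),("blue",(100,150,80),(125,255,255)),("white",(0,0,185),(180,40,255))):
        for c,s in blobs(im,lo,hi,6)[0]:
            if 225<c[0]<410 and 140<c[1]<280: print(n,nm,c,s)
    m=blobs(im,(65,80,30),(90,255,160))[1]
    cs,_=cv2.findContours(cv2.morphologyEx(m,cv2.MORPH_CLOSE,np.ones((5,5))),0,2); c=max(cs,key=cv2.contourArea)
    w=onz(n,c[:,0],14)[:,:2].astype(np.float32)
    print(n,"plate",cv2.minAreaRect(w))
    x0,y0=(225,145) if n=="top" else (225,140)
    cv2.imwrite(f"pics/{n}0z.png",cv2.resize(im[y0:y0+138,x0:x0+184,::-1],None,fx=4.3,fy=4.3,interpolation=2))
E
```

```text
top yel [243.9 247.5] [240 244   9   8  58]
top red [354.6 231.2] [347 226  15  10 105]
top red [344.9 244.2] [344 242   3   5  12]
top black [274.6 164. ] [273 163   4   3   7]
top black [273.7 235. ] [269 230  10  11  71]
top black [356.9 251.3] [343 248  28   7 155]
top blue [269.1 166.9] [265 164   9   8  54]
top white [298.1 184.7] [296 179   5  12  36]
top white [343.6 234. ] [343 231   3   7   7]
top white [376.3 248.3] [373 247   8   5  21]
top plate ((537.1781616210938, -56.14573669433594), (270.1803283691406, 361.09027099609375), 1.5086567401885986)
side yel [299.4 253.7] [295 250  10   9  68]
side orange [299.6 253.7] [296 250   9   9  58]
side red [354.7 175. ] [350 165  11  22 132]
side black [312.2 215.7] [308 205   9  22 160]
side blue [257.9 193.8] [256 193   5   3   9]
side white [289.9 187.2] [281 178  23  16 122]
side white [250.  180.4] [248 180   5   2   8]
side white [289.1 195.1] [282 191  15   7  27]
side white [334.4 208.4] [331 206   9   5  20]
side plate ((545.8822631835938, -11.986946105957031), (14.570198059082031, 30.341312408447266), 39.17884826660156)
```

View pics/top0z.png

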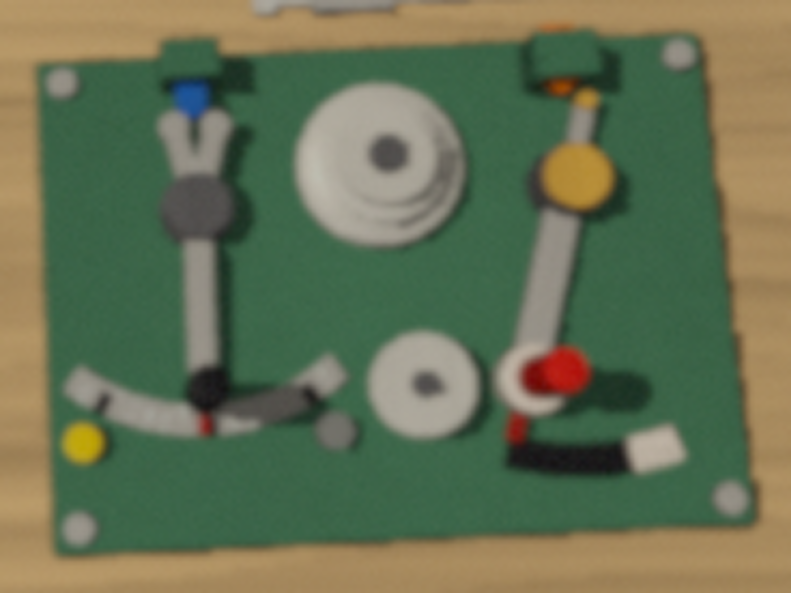

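View pics/side0z.png

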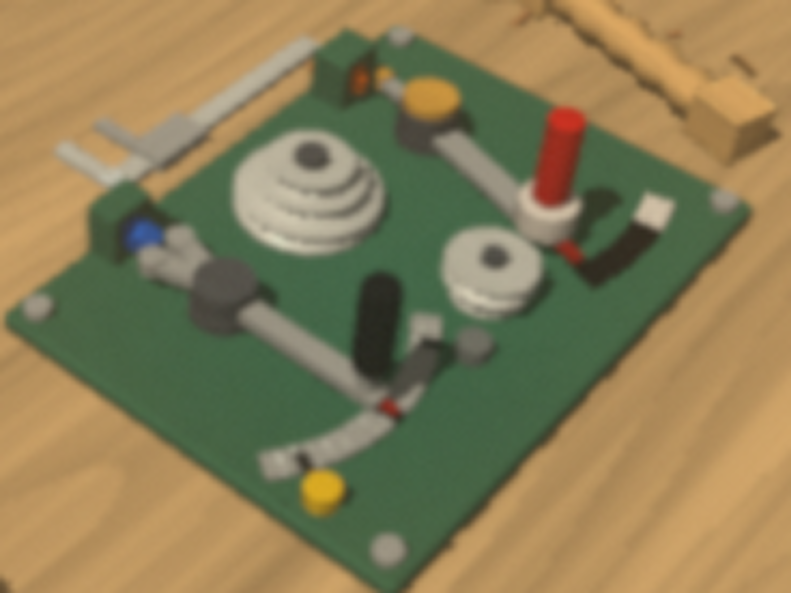

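The zoomed top view has the knob top at (207,387), the lever hub at (198,207), the post top at (567,371), the tensioner hub at (579,177) and the band at (655,448). The zoomed side view has the post top at (567,120), the knob top at (382,285) and the hubs at (226,280) and (431,98).

Run:
```python
from h import *
np.set_printoptions(precision=1,suppress=True)
T=lambda p:((p[0]+.5)/4.3-.5+225,(p[1]+.5)/4.3-.5+145)
S=lambda p:((p[0]+.5)/4.3-.5+225,(p[1]+.5)/4.3-.5+140)
for n,t,s in(("posttop",(567,371),(567,122)),("knobtop",(209,383),(382,287)),("levhub",(198,207),(226,281)),("tenhub",(579,177),(431,98)),("tip",(517,428),(571,252)),("ptr",(207,423),(390,408)),("yel",(83,442),(323,487)),("grey",(336,432),(475,342)),("band",(655,448),(655,210))):
    print(n,*tri(T(t),S(s)))
z=lambda p,h:onz("top",[T(p)],h)[0]
print("post108",z((567,371),108),"knob105",z((209,383),105),"yel26",z((83,442),26),"grey26",z((336,432),26),"ptr",z((207,423),24),"tip",z((517,428),26),"band",z((655,448),14))
for p in((62,83),(680,53),(78,528),(731,497)):print(z(p,16))
```

```text
posttop [ 480.4 -125.3  103.1] 2.8612375397521705
knobtop [476.9  44.7 101.2] 0.12235040913723429
levhub [575.   45.2  36.1] 2.0791174310562077
tenhub [ 586.6 -155.2   42.4] 3.2736533687729588
tip [ 456.9 -118.5   24.6] 2.8217784527077763
ptr [462.   42.8  20.7] 1.3801879633420884
yel [453.3 108.   23.2] 1.182203348045385
grey [456.3 -24.3  23. ] 2.1646669110647334
band [ 445.  -192.5   16.1] 1.5417554153636153
post108 [ 478.8 -124.7  108. ] knob105 [476.6  44.9 105. ] yel26 [452.7 107.6  26. ] grey26 [455.3 -24.5  26. ] ptr [461.3  42.6  24. ] tip [ 455.6 -118.9   26. ] band [ 444.4 -193.5   14. ]
[648.6 116.8  16. ]
[ 658.8 -224.    16. ]
[408.7 111.1  16. ]
[ 418.5 -230.3   16. ]
```

Both mechanisms agree with the given geometry: unit yaw is about 0.027, the lever pivot is about (576,45) and the tensioner pivot about (586,-155). Every cross-check agrees within 3 mm except the tensioner tip, which puts its pivot about 7 mm out. Lever first.

```bash
cat >> h.py <<'E'
Q=[0,1,0,0]; YAW=.027; L=np.array([576,45.2]); P=np.array([586,-155.])
def arc(c,r,a,z): # a: angle counter-clockwise from the unit's -x
    t=np.pi+YAW+a; return [c[0]+r*np.cos(t),c[1]+r*np.sin(t),z]
def st(m=''):
    s=bot.read_state(); print(m,round(s['t'],2),s['tcp_pos'].round(1),s['contact_force'].round(1),round(s['width'],1))
E
python3 - <<'E'
from h import *
bot.move_ptp([477,45,150],Q); st('above')
bot.line_to([477,45,58],100); st('down')
bot.move_gripper(15,12); st('grip')
for a in(-.12,-.25,-.37,-.5): bot.line_to(arc(L,100,a,58),60); st(a)
bot.pause(.2); st()
bot.move_gripper(60); st('open'); bot.pause(.2)
bot.line_to(arc(L,100,-.5,150),150); st('up')
bot.move_gripper(88)
bot.move_ptp([480,-125,160],Q); st('post')
for n in("top","side"): cv2.imwrite(f"pics/{n}1.png",bot.camera(n)[:,:,::-1])
a=cv2.imread("pics/top1.png"); b=cv2.imread("pics/side1.png")
f=lambda i,x,y:cv2.resize(i[y:y+138,x:x+184],None,fx=2.1,fy=2.1,interpolation=2)
cv2.imwrite("pics/1.png",np.hstack([f(a,225,145),f(b,225,140)]))
E
```

```text
above 2.65 [477.2  44.6 150.1] [ 0.2 -0.2  0.8] 87.4
down 3.72 [477.4  45.1  58.4] [-0.5 -0.4  0. ] 87.7
grip 4.77 [477.  45.  58.] [-0.5 -0.2 -1.4] 21.7
-0.12 5.08 [476.3  54.4  57.9] [ 0.7 -2.5  1.3] 21.7
-0.25 5.44 [477.7  67.3  57.8] [-5.2  0.6  3. ] 21.8
-0.37 5.79 [481.9  79.4  57.8] [-2.5  2.6 -3.1] 21.5
-0.5 6.16 [487.4  91.1  57.9] [-1.  -0.8 -3.9] 21.5
 6.36 [487.2  90.9  57.9] [ 1.4  0.9 -7.1] 21.9
open 7.19 [487.   90.8  58. ] [ 0.7 -1.1 -0.8] 60.4
up 8.16 [486.4  90.6 149.2] [-0.1 -0.1 -0.4] 59.9
post 9.72 [ 480.  -125.1  160. ] [-0.2  0.4  0.1] 87.8
```

View pics/1.png

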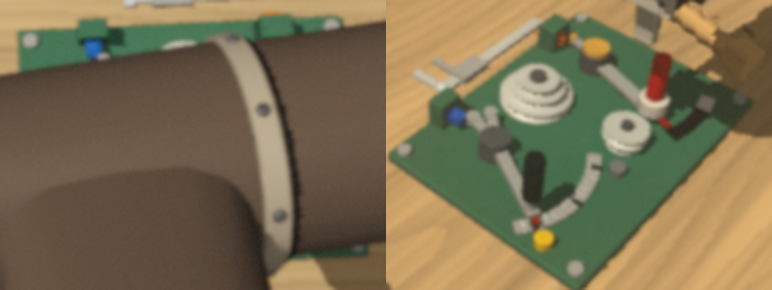

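The side half shows the lever's red pointer at (536,222), right beside the yellow disc at (543,238), so it is in the notch. The tensioner is still at rest. Now the tensioner.

Run:
```python
from h import *
bot.line_to([480,-125,61],100); st('down')
bot.move_gripper(15,35); st('grip')
p=bot.read_state()['tcp_pos']
for a in(-.15,-.02,.1,.17,.225): bot.line_to(arc(P,110,a,61),50); st(a+.3)
bot.pause(.5); st()
a=bot.camera("top"); b=bot.camera("side")
f=lambda i,x,y:cv2.resize(i[y:y+138,x:x+184],None,fx=4.2,fy=4.2,interpolation=2)
cv2.imwrite("pics/2.png",f(b,225,140)[:,:,::-1]); cv2.imwrite("pics/2t.png",a[:,:,::-1])
```

```text
down 10.97 [ 480.4 -124.9   61.5] [ 0.3  0.2 -0.9] 87.9
grip 12.02 [ 480.1 -124.6   61. ] [-0.2  3.9  0.1] 21.6
0.15 12.5 [ 476.9 -141.3   61. ] [-0.5  5.   1.6] 21.7
0.27999999999999997 12.93 [ 476.1 -155.4   61. ] [-0.7  5.8  0.5] 21.3
0.4 13.35 [ 477.2 -168.4   61. ] [0.4 8.6 0.8] 21.8
0.47 13.65 [ 478.4 -175.9   61. ] [-0.1  8.2  2.2] 21.5
0.525 13.93 [ 479.8 -181.6   60.9] [0.1 8.9 1.4] 21.3
 14.43 [ 479.7 -181.4   61. ] [ 0.9 10.   1.9] 21.2
```

View pics/2.png

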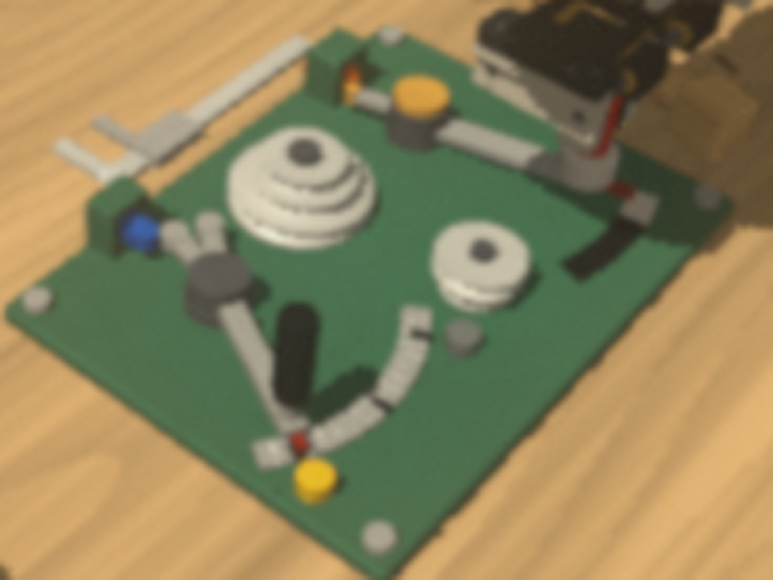

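View pics/2t.png

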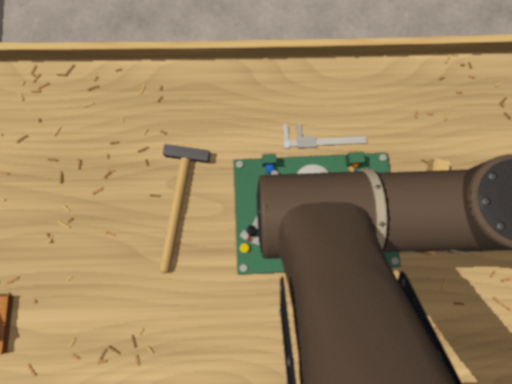

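The side view shows the red tip at (622,190) over the white band at (640,207), with the fingers on the post. The lever pointer at (300,441) is next to the yellow disc. The top view shows the hammer and caliper unmoved; the arm hides the spindle. I'll do a last number check and then hand in.

Run:
```python
from h import *
g=lambda u,v,z:onz("side",[((u+.5)/4.2-.5+225,(v+.5)/4.2-.5+140)],z)[0][:2]
p=g(300,441,24);y=g(316,472,26);t=g(622,190,26)
print(p,y,np.linalg.norm(p-y)," tip angle",np.arctan2(*(P-t)[::-1])-YAW+.3)
st()
if 10<np.linalg.norm(p-y)<30: bot.close_job(); print('closed')
```

```text
[473.43368939  97.22406411] [453.83097466 108.13031644] 22.43240434941802  tip angle 0.5032378019200253
 14.53 [ 479.7 -181.4   61. ] [0.6 9.8 1.9] 21.4
the job is handed in; nothing more can be done
closed
```

I threw the lever into the left notch, the one with the yellow disc, and let go of it. Then I gripped the red post, pushed the tensioner past its click, and handed the job in at about 14.5 s, still holding it there.

**Last checks:**
- **Lever:** the pointer measured about 22 mm from the yellow disc by eye-picked pixels. The nominal is 20 mm and the limit 23.5 mm. It agrees with the lever being seated, but the margin is thin for that kind of measurement.
- **Tensioner:** its angle came out at about 0.52 rad from the gripper position and 0.50 rad from the red tip in the image, inside the 0.44–0.60 range. The tip shows over the white band.
- **Hold:** the wrist felt about 10 N from the spring, and the fingers were closed on the post at 21.4 mm with the grip set to 35 N.
- **Bystanders:** the hammer and caliper look unmoved. The arm mostly hid the spindle in the last pictures, so I didn't check it. The gripper stayed above its height throughout.

One early measurement disagreed: the tensioner's tip put its pivot about 7 mm off from the hub and post. I went with the hub and post, and the band position agreed with them.

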